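# Set the inspection easel's ledges level and load the sheet part

## Robot

A 7-joint arm with a two-finger parallel gripper is mounted at the origin on the work surface. World frame = base frame: x ahead of the robot, y to its left, z up, the work surface at z = 0. Lengths are in mm, angles in rad, forces in N, time in s.
With the tool pointing down it reaches from about 400 to 850 mm from the base axis. Payload 10.4 kg.
Tool frame: the origin (TCP) lies midway between the tips of the shut fingers; the grasp point (between the pads) lies 19 mm behind it (robot.grip_point_offset is the distance from the TCP to the grasp point, in mm); z points along the fingers, y is the direction in which the jaws open and shut (so a half turn about z gives the same grasp; the last joint's range is limited). The gripper opens to 87 mm and grips with 3 to 60 N. Pads are 19 mm wide; open, the fingers measure 117 mm over their backs; the gripper's body (75 mm by 190 mm) begins 51 mm behind the grasp point.
Start: joints at [-1.284, 0.332, -0.065, 1.46, 0.022, 1.35, -0.088], TCP at [190.53, 595.274, 222.576] pointing down, gripper open.
Joint ranges: [-2.6, 2.6], [-0.5, 2.12], [-1.47, 1.34], [0.16, 2.42], [-1.27, 4.41], [0.06, 2.06], [-2.6, 2.6]. Speed limits (rad/s): [2.22, 2.22, 2.79, 2.79, 3.14, 3.14, 3.14].

## Interface

Orientations are given as a unit quaternion [w, x, y, z].
In Python, from station import sensors, read_camera, ticket, robot gives the robot as it stands. The module is installed in compiled form; this text tells all that it offers.
- The arm moves only by the shell command python3 -m handwheel 'ROWS' [OPENING] [FORCE]. ROWS is JSON, a list of rows, each an object with "offset": the shift along the tool's x, y, z in mm, a list of three; "roll": the turn about the tool's z in rad. A call has 1 to 20 rows; each row is the pose to reach, as a shift and turn from the pose commanded when the call began, along the tool's axes at that moment; what a row does not reach only later rows make up. A row lasts 1/8 s, in which the tool goes at most 62.5 mm and 10.7 degrees, less where a joint would pass 70% of its speed; a pose out of reach is approached as far as the arm can. A call with a gripper value outside its range is refused whole. OPENING is the finger opening in mm, from 0 to 87, set as the call begins (- or left out, the last holds). The fingers move at their own pace and stop on an object; FORCE is the grip in N (left out, the last holds). Time passes only in rows, so rows that repeat a pose let the fingers close. It gives the time, the measured TCP pose, the force and the opening at its end, in the units of the state.
- sensors.sense(): the state, without advancing time (a new reading comes with each control period).
- read_camera(name): name is "scene" or "top" or "wrist"; returns a dict with "frame" (420x560x3 uint8, blue, green, red), "vfov" (degrees; the focal length in pixels is half the picture's height over the tangent of half this angle, whatever the lens; pixels are square), "cx", "cy" (the principal point, pixels), "rvec" (rotation vector, rad) and "tvec" (3), from world to camera coordinates, as OpenCV has them; the wrist camera has in their place "hand_eye" (4x4, takes a point from camera to tool coordinates, whose origin is the TCP and whose axes are the flange's). Camera axes: x right, y down, z forward; pixel columns grow to the right and rows downward; lengths in mm; the calibration is good to about 2 mm. A picture is of the moment at which its call begins: read the wrist's pose just before it. There is no depth.
- ticket.hand_in(): hands the job in, once; it reports no verdict.
The state is a dict: "time": time; "joints": joint angles; "qvel": joint speeds; "effort": joint torques, N m; "eef_pos": TCP position; "tcp_rot": TCP orientation; "ft_force": force on the tool from outside, world axes, zero at the start; "moment": the same for the moment, N m; "grip_width": finger opening in mm.
Only numpy, scipy, OpenCV 4.12 (cv2) and the standard library are available. Lean on these libraries where they do the work, as an engineer would, in place of code of your own. Each camera call takes 0.05 s, during which the arm holds its last target. There are 200 camera calls.

## Task

Get the easel ready for the next scan: on each sloping post squeeze in the two orange spring buttons and slide the sleeve with the blue ledge until the buttons pop out through its middle pair of holes - one ledge has to come up, the other down. Then gently lay the pressed steel part on the easel, flat against the two sleeves, with a long edge down on both ledges and centred between the posts, let go of it, and leave everything else on the table where it is.

Things in the scene. Friction and masses are not known exactly. Their poses are not given: they have to be found in the camera images.
- easel: Easel's aluminium base plate, 230 (x) x 210 (y) x 12 mm, fixed; origin: centre of its underside; x points away from its front (the ledges' side), y across, z up. Two equal sloping posts stand at y = +70 and -70 mm (a may be on either side). Easel directions: U = (0.707,0,0.707) up the slope, N = (-0.707,0,0.707) out of the front. A tie bar, 22 mm high, spans the struts at x = 87, z = 60 mm.
- post_a: Post a: dark 24 mm square tube, 264 mm long, sloping up at 45 degrees along U, with a foot block below and an upright strut at its upper end. On it slides a bright aluminium sleeve, 30 x 30 mm outside, 130 mm long, with a blue ledge at its lower end and three 14 mm holes in each side face (easel +y and -y) at 30, 70 and 110 mm from its lower end. Frame as the easel's; origin on the base plate.
- post_b: Post b: the same.
- buttons_a (a point): Fixed point on post a's axis, midway between its two orange round-ended spring buttons (12 mm thick, in the tube, pointing to the easel's +y and -y), 129 mm over the table. Each stands 7.5 mm out of the sleeve's side (45 mm over both tips). The sleeve's front face lies 15 mm along N from here, its back face 15 mm behind. This point does not move with the sleeve.
- buttons_b (a point): The same point on post b.
- ledge_a (a joint): Place of sleeve a, m, growing up the slope: 0 = buttons in its top holes, 0.040 = in the middle, 0.080 = in the lowest. Starts at 0. Locked (1 mm play) while the buttons are out. With both squeezed flush, some 15 N moves it; 10 mm on they are hidden under its wall until the next hole comes, where they spring out and lock it, if nothing covers that hole. Unlocked it stays by friction (3 N).
- ledge_b (a joint): The same for sleeve b, which starts at 0.080.
- button_al (a joint): Travel of post a's button on the easel's +y side, m: 0 = fully out, 0.0075 = flush with the sleeve's side (takes about 6 N), about 0.010 = under the sleeve's wall.
- button_ar (a joint): The same, post a, -y side.
- button_bl (a joint): The same, post b, +y side.
- button_br (a joint): The same, post b, -y side.
- seat_a (a point): Point on sleeve a, moving with it, where the ledge's top meets the middle of the front face: the part's lower back edge belongs here. Axes: x up the slope, y across, z out of the front. The ledge is 34 mm wide, stands 21 mm out of the front face and ends in a lip 3 mm thick rising 4 mm above it. The front face is 30 mm wide and runs 124 mm up the slope from here.
- seat_b (a point): The same on sleeve b.
- panel: The pressed sheet part, bright steel, 0.27 to 0.53 kg: plate 120 (x) x 200 (y) x 3 mm, on its middle a raised box rib to grip, 80 (x) x 36 (y) mm, its top 30 mm above the plate's underside; flanges 13 mm high at both short ends. Origin at the centre of the plate's underside, z out of the rib's side. It starts flat on the table, rib up; either long edge may go down.
- spray_can: Bystander: blue and white spray can, 52 mm thick, 185 mm tall, origin at the middle of its foot.
- scale_bar: Bystander: black scale bar with white ends lying flat, 180 (x) x 24 x 14 mm, origin under its middle.
- ref_ball: Bystander: white reference ball on a black foot, 42 mm wide, 64 mm tall, standing on the easel's base between the posts; origin at the middle of its foot.
- target_cube: Bystander: white 60 mm cube with black and white round targets, origin under its middle.
- driver: Bystander: screwdriver with red handle lying along its x, 180 mm long, 26 mm thick, origin at its middle on the table.
- bracket: Bystander: steel angle bracket, foot 60 (x) x 80 (y) mm, upright leg 45 mm tall at its +x side, origin under the middle of its foot.
- case: Bystander: black plastic case, 80 (x) x 110 (y) x 40 mm, origin under its middle.

How it is judged (in metres and radians):
On the way, in this order (a step that is already met when the one before it is completed fails the run):
1. one ledge is locked at its middle holes, both buttons out (((value of joint ledge_a between 0.037 and 0.043 m and value of joint each of button_al, button_ar below 0.0015 m) or (value of joint ledge_b between 0.037 and 0.043 m and value of joint each of button_bl, button_br below 0.0015 m))), for 0.2 s.
2. both ledges are locked at their middle holes, all four buttons out (value of joint ledge_a between 0.037 and 0.043 m and value of joint each of button_al, button_ar, button_bl, button_br below 0.0015 m and value of joint ledge_b between 0.037 and 0.043 m), for 0.2 s.
3. the part lies on both ledges against both sleeves (x of panel in the frame of seat_a between 0.056 and 0.064 m and z of panel in the frame of seat_a between -0.004 and 0.004 m and angle between the z axis of panel and the z axis of seat_a, either way round below 0.07 rad and angle between the y axis of panel and the y axis of seat_a, either way round below 0.05 rad and x of panel in the frame of seat_b between 0.056 and 0.064 m and z of panel in the frame of seat_b between -0.004 and 0.004 m and angle between the z axis of panel and the z axis of seat_b, either way round below 0.07 rad and angle between the y axis of panel and the y axis of seat_b, either way round below 0.05 rad and y of panel in the frame of easel between -0.015 and 0.015 m), for 0.2 s.
At the end, for the whole second after the job is handed in: Both sleeves at 0.040 m within 3 mm, all four buttons out (under 1.5 mm); the part rests still and released: origin 60 mm up the slope from both seats and in the plane of both front faces, each within 4 mm, parallel (0.07 rad), long edges along the ledges (0.05 rad), centred within 15 mm (all of step 2 and all of step 3 and linear speed of panel below 0.02 m/s); the robot touches nothing.
It fails at once if a bystander is moved more than 20 mm (distance of any of spray_can, scale_bar, ref_ball, target_cube, driver, bracket, case from where it was at the start of the episode above 0.02 m).
It fails at once if the part is dropped or thrown: it moves faster than 0.5 m/s while the fingers do not hold it (linear speed of panel above 0.5 m/s and contact force between the fingers and panel below 0.2 N).
It also fails if it takes over 67 s, if anything falls off the work surface, if the arm or the gripper's body presses on something with over 40 N, if the wrist force passes 120 N, or if a joint passes its speed limit or range.

## Working session

There is one attempt and no reset: what is moved stays moved. The work goes in short steps, Python scripts to look and compute and a shell command to move; the robot and the scene stay as the last step left them, time stands still between calls to the robot, and variables do not carry over. Pictures are saved under pics/ and viewed, about 8 in all and at most 12, crops included, and the job is handed in when it is done.

```bash
mkdir -p pics; python3 - <<'E'
from station import sensors, read_camera
import cv2,numpy as np
s=sensors.sense();print(s)
for n in("scene","top","wrist"):
    c=read_camera(n);cv2.imwrite(f"pics/{n}0.png",c["frame"]);print(n,{k:v for k,v in c.items() if k!="frame"})
a=cv2.imread("pics/scene0.png");b=cv2.imread("pics/top0.png")
E
```

```text
{'time': 0.0, 'joints': array([-1.28358593,  0.33288578, -0.06469885,  1.46095005,  0.02158976,
        1.34989526, -0.08850953]), 'qvel': array([-8.48150573e-04,  9.68143188e-04, -1.11576291e-03,  4.56507320e-04,
        1.01097205e-03, -1.05850597e-03,  3.46148016e-05]), 'effort': array([ 1.29837159e-05, -6.23242450e+01,  2.46074237e-02, -3.89914441e+01,
       -6.13384880e-02,  3.96232784e-02,  1.15737930e-04]), 'eef_pos': array([190.43261926, 594.87063451, 221.74107837]), 'tcp_rot': array([-8.29246925e-05,  1.54282291e-01,  9.88026545e-01, -7.16912603e-04]), 'ft_force': array([0.23685044, 0.40157791, 0.39395792]), 'moment': array([-0.00165598, -0.02163797, -0.00607002]), 'grip_width': 86.82265136226329}
scene {'vfov': 47.309421630915075, 'cx': 288.534264631106, 'cy': 207.67218998410715, 'rvec': array([ 1.3763927 ,  2.00203215, -1.00999349]), 'tvec': array([ 133.49899486, -244.93187266, 1707.02997659])}
top {'vfov': 56.4250151079918, 'cx': 278.7939374887123, 'cy': 201.69059228102319, 'rvec': array([ 2.20894696, -2.15286351,  0.09233119]), 'tvec': array([ 63.33410123, 610.89891808, 900.21079225])}
wrist {'vfov': 68.96681300759361, 'cx': 274.47357998315454, 'cy': 204.64425617209946, 'hand_eye': array([[ 7.16807344e-04, -9.61466940e-01, -2.74919641e-01,
         7.53821832e+01],
       [ 9.99999726e-01,  7.39786385e-04,  2.01040394e-05,
         6.12231916e-01],
       [ 1.84052438e-04, -2.74919580e-01,  9.61467207e-01,
        -1.62702985e+02],
       [ 0.00000000e+00,  0.00000000e+00,  0.00000000e+00,
         1.00000000e+00]])}
```

View pics/top0.png

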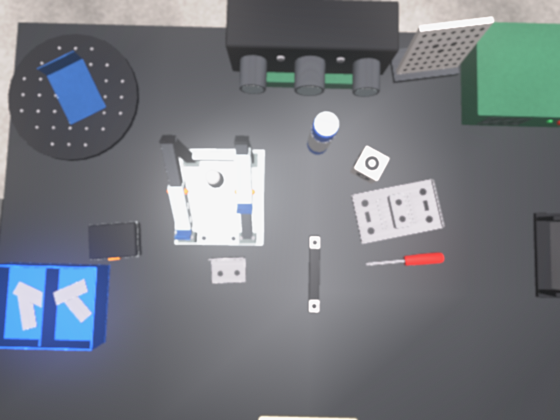

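View pics/scene0.png

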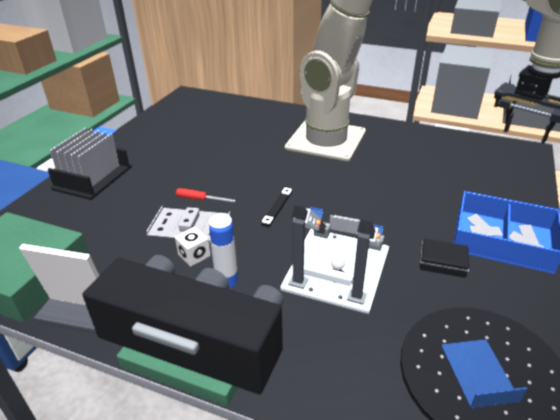

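The top view shows the easel front facing the robot. The left post's ledge is low, with blue at about (183,237), and the right post's is high, at about (244,209). The panel is at about (398,211), and the orange buttons are near (186,190) and (253,192).

```bash
cat > h.py <<'E'
import numpy as np,cv2
from scipy.spatial.transform import Rotation as R
from station import sensors, read_camera
def cam(n):
    s=sensors.sense(); c=read_camera(n); c['f']=c['frame'].shape[0]/2/np.tan(np.radians(c['vfov']/2))
    if n=='wrist':
        q=s['tcp_rot'];T=np.eye(4);T[:3,:3]=R.from_quat([q[1],q[2],q[3],q[0]]).as_matrix();T[:3,3]=s['eef_pos'];M=T@c['hand_eye']
        c['R']=M[:3,:3];c['o']=M[:3,3]
    else:
        r=R.from_rotvec(c['rvec']).as_matrix();c['R']=r.T;c['o']=-r.T@c['tvec']
    return c
def ray(c,u,v): return c['R']@np.array([(u-c['cx'])/c['f'],(v-c['cy'])/c['f'],1.])
def onz(c,u,v,z):
    d=ray(c,u,v);return c['o']+d*(z-c['o'][2])/d[2]
def proj(c,p):
    q=c['R'].T@(np.asarray(p,float)-c['o']);return c['cx']+c['f']*q[0]/q[2],c['cy']+c['f']*q[1]/q[2]
def blobs(m,amin=3):
    n,l,st,ce=cv2.connectedComponentsWithStats(m.astype(np.uint8));return [(st[i,4],ce[i].round(1),st[i,:4]) for i in range(1,n) if st[i,4]>=amin]
def orange(f):
    h=cv2.cvtColor(f,cv2.COLOR_BGR2HSV);return (h[...,0]>=6)&(h[...,0]<=20)&(h[...,1]>130)&(h[...,2]>100)
E
python3 - <<'E'
from h import *
c=cam('top');f=c['frame'];print(c['o'],c['R'])
for b in blobs(orange(f)): print(b, onz(c,*b[1],129))
roi=np.zeros(f.shape[:2],np.uint8);roi[165:255,345:450]=1
m=((cv2.cvtColor(f,cv2.COLOR_BGR2GRAY)>95)&(roi>0)).astype(np.uint8)
m=cv2.morphologyEx(m,cv2.MORPH_OPEN,np.ones((4,4)))
cs,_=cv2.findContours(m,0,2)
for k in cs:
    if cv2.contourArea(k)>800:
        r=cv2.minAreaRect(k);bp=cv2.boxPoints(r);print('panel',r);P=np.array([onz(c,*q,8) for q in bp]);print(P.round(1),P.mean(0))
roi[:]=0;roi[140:255,165:275]=1
m=((f.min(2)>165)&(roi>0))
k=max(cv2.findContours(m.astype(np.uint8),0,2)[0],key=cv2.contourArea);h=cv2.convexHull(k)
a=cv2.approxPolyDP(h,4,True)[:,0];print('base',[(tuple(q),onz(c,*map(float,q),12).round(1)[:2]) for q in a])
v=cv2.resize(f[120:290,150:460],None,fx=2.55,fy=2.55,interpolation=cv2.INTER_CUBIC);cv2.imwrite('pics/t1.png',v)
E
```

```text
[533.55408012  80.75150136 946.77737911] [[ 0.02554912 -0.99633486  0.08163386]
 [-0.99966569 -0.02578788 -0.00187155]
 [ 0.00396985 -0.08155875 -0.99666063]]
(np.int32(28), array([114.1, 258.1]), array([109, 257,  11,   3], dtype=int32)) [474.7003365  416.74656027 129.        ]
panel ((398.0, 210.5), (89.0, 104.0), 90.0)
[[ 701.5  -81.8    8. ]
 [ 708.1 -334.5    8. ]
 [ 493.5 -332.3    8. ]
 [ 487.3  -84.3    8. ]] [ 597.6140968  -208.18947746    8.        ]
base [((np.int32(264), np.int32(149)), array([737.2, 118.1])), ((np.int32(263), np.int32(245)), array([506. , 113.8])), ((np.int32(174), np.int32(244)), array([503., 325.])), ((np.int32(167), np.int32(185)), array([643.4, 348.4])), ((np.int32(178), np.int32(158)), array([709.7, 325.1])), ((np.int32(190), np.int32(148)), array([734.9, 297.2]))]
```

View pics/t1.png

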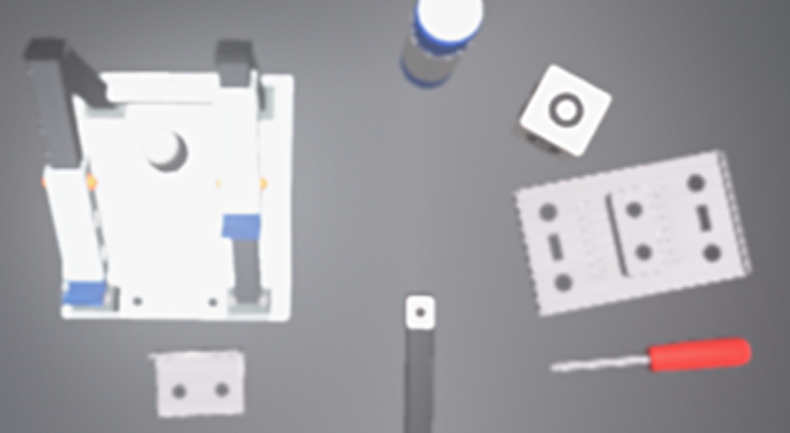

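The enlarged crop (×2.55, origin 150,120) shows three things:
- Button pairs at (42/91,183) and (218/263,184).
- Panel corners at (515,190), (722,152), (750,271) and (541,314), with the rib at about (640,232).
- The base plate edges are clean.

```bash
python3 - <<'E'
from h import *
c=cam('top')
g=lambda u,v,z: onz(c,150+u/2.55,120+v/2.55,z).round(1)
for p in [(42,183),(91,183),(218,184),(263,184)]: print('btn',g(*p,129))
P=np.array([g(*p,8) for p in [(515,190),(722,152),(750,271),(541,314)]]);print(P,P.mean(0))
d=(P[1]-P[0]+P[2]-P[3]);print('yaxis yaw',np.arctan2(d[0],-d[1]), 'len',np.linalg.norm(d)/2)
for n,p,z in [('ball',(165,148),60),('can',(450,15),185),('cube',(567,110),60)]: print(n,g(*p,z))
s=sensors.sense();q=s['tcp_rot'];print(R.from_quat([q[1],q[2],q[3],q[0]]).as_matrix().round(3))
E
```

```text
btn [615.3 315.3 129. ]
btn [616.4 275.1 129. ]
btn [618.3 170.6 129. ]
btn [619.2 133.6 129. ]
[[ 632.4  -97.     8. ]
 [ 673.7 -293.2    8. ]
 [ 561.6 -318.8    8. ]
 [ 516.3 -122.5    8. ]] [ 596.    -207.875    8.   ]
yaxis yaw 0.21715776155326505 len 200.97002886002682
ball [656.6 226.7  60. ]
can [749.3 -11.4 185. ]
cube [ 700.4 -133.2   60. ]
[[-0.952  0.305 -0.   ]
 [ 0.305  0.952 -0.001]
 [-0.    -0.001 -1.   ]]
```

```bash
python3 -m handwheel '[{"offset":[0,0,-50],"roll":-0.16},{"offset":[-60,-20,-50],"roll":-0.326},{"offset":[-120,-38,-50],"roll":-0.326},{"offset":[-180,-57,-50],"roll":-0.326},{"offset":[-240,-76,-50],"roll":-0.326},{"offset":[-300,-95,-50],"roll":-0.326},{"offset":[-360,-114,-50],"roll":-0.326},{"offset":[-420,-133,-50],"roll":-0.326},{"offset":[-475,-150,-50],"roll":-0.326},{"offset":[-498,-158,-50],"roll":-0.326},{"offset":[-498,-158,-50],"roll":-0.326},{"offset":[-498,-158,-50],"roll":-0.326},{"offset":[-498,-158,-50],"roll":-0.326}]' 87 20
python3 - <<'E'
from h import *
s=sensors.sense();print(s['eef_pos'],s['tcp_rot'],s['time'],s['joints'].round(2))
c=cam('wrist');f=c['frame'];cv2.imwrite('pics/w1.png',f)
for b in blobs(orange(f)): print(b, onz(c,*b[1],129).round(1))
E
```

```text
time: 1.88
eef_pos: [615.5, 294.7, 272.8]
tcp_rot: [-0.0, -0.009, 1.0, 0.0]
ft_force: [-0.7, 0.4, 0.1]
grip_width: 87.4
[615.46737035 294.74004186 272.80623215] [-1.12520467e-04 -9.39735391e-03  9.99955719e-01  4.87762352e-04] 1.875 [-0.63  0.44  0.17  1.22 -0.08  1.49  1.12]
(np.int32(67), array([413. ,  56.3]), array([401,  54,  24,   6], dtype=int32)) [484.1 419.9 129. ]
(np.int32(91), array([153. , 195.1]), array([148, 190,  11,  12], dtype=int32)) [620.  170.1 129. ]
(np.int32(42), array([254. , 195.2]), array([251, 191,   7,  10], dtype=int32)) [618.1 274.4 129. ]
(np.int32(41), array([290.7, 195.1]), array([288, 191,   6,  10], dtype=int32)) [617.3 312.3 129. ]
(np.int32(3), array([102.7, 264.7]), array([102, 264,   2,   2], dtype=int32)) [700.4 107.5 129. ]
```

View pics/w1.png

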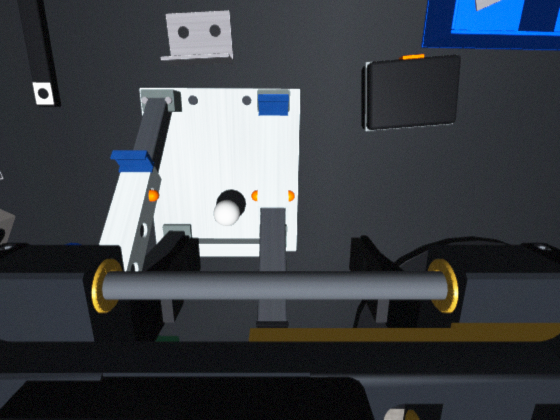

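The buttons show at (254,195) and (291,195), which puts post a's button midpoint at about (617,293.5), and yaw matches. Next I straddle post a, squeeze and lift the sleeve.

```bash
python3 -m handwheel '[{"offset":[2.5,-1.2,50],"roll":0},{"offset":[2.5,-1.2,100],"roll":0},{"offset":[2.5,-1.2,140],"roll":0},{"offset":[2.5,-1.2,157],"roll":0},{"offset":[2.5,-1.2,157],"roll":0},{"offset":[2.5,-1.2,157],"roll":0}]' 87 20
python3 -m handwheel '[{"offset":[0,0,0],"roll":0},{"offset":[0,0,0],"roll":0},{"offset":[0,0,0],"roll":0},{"offset":[0,0,0],"roll":0},{"offset":[0,0,0],"roll":0},{"offset":[0,0,0],"roll":0},{"offset":[0,0,0],"roll":0},{"offset":[0,0,0],"roll":0}]' 29 40
python3 - <<'E'
from h import *
s=sensors.sense();print(s['eef_pos'],s['ft_force'],s['grip_width'])
c=cam('wrist');cv2.imwrite('pics/w2.png',c['frame'])
E
```

```text
time: 2.68
eef_pos: [615.1, 292.4, 117.7]
tcp_rot: [0.001, -0.008, 1.0, 0.001]
ft_force: [0.3, 0.9, 0.5]
grip_width: 87.1
time: 3.68
eef_pos: [614.1, 292.8, 115.6]
tcp_rot: [0.0, -0.008, 1.0, 0.001]
ft_force: [1.3, 4.8, -2.0]
grip_width: 29.7
[614.12321646 292.825879   115.56259243] [ 1.33927566  4.78148834 -1.98560735] 29.718798722542672
```

View pics/w2.png

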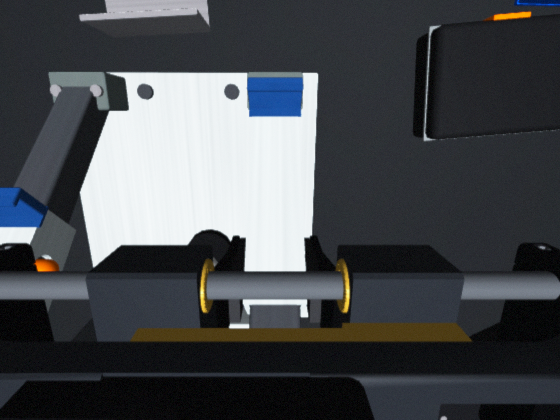

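The jaws have closed to 29.7 mm on sleeve a, with the ledge at about (275,97), so both buttons are flush. I'll slide it up the slope with a stronger grip.

```bash
python3 -m handwheel '[{"offset":[0,0,0],"roll":0},{"offset":[-4,0,-4],"roll":0},{"offset":[-8,0,-8],"roll":0},{"offset":[-12,0,-12],"roll":0},{"offset":[-16,0,-16],"roll":0},{"offset":[-20,0,-20],"roll":0},{"offset":[-23,0,-23],"roll":0},{"offset":[-26,0,-26],"roll":0},{"offset":[-28.3,0,-28.3],"roll":0},{"offset":[-28.3,0,-28.3],"roll":0},{"offset":[-28.3,0,-28.3],"roll":0}]' 28 55
python3 - <<'E'
from h import *
s=sensors.sense();print(s['eef_pos'],s['ft_force'],s['grip_width'])
c=cam('wrist');f=c['frame'];cv2.imwrite('pics/w3.png',f)
for b in blobs(orange(f)): print(b, onz(c,*b[1],129).round(1))
E
```

```text
time: 5.1
eef_pos: [641.4, 293.2, 142.9]
tcp_rot: [-0.001, -0.009, 1.0, 0.0]
ft_force: [0.3, 4.8, -4.9]
grip_width: 29.2
[641.43544666 293.23588223 142.93789819] [ 0.31868977  4.78254557 -4.90232902] 29.16888073747924
(np.int32(349), array([ 67.4, 206.8]), array([ 57, 197,  22,  21], dtype=int32)) [620.3 168.8 129. ]
(np.int32(128), array([242.6, 206.5]), array([238, 198,  10,  19], dtype=int32)) [618.2 274.2 129. ]
(np.int32(133), array([307., 207.]), array([302, 198,  11,  19], dtype=int32)) [617.9 313.  129. ]
(np.int32(3), array([343., 267.]), array([342, 266,   3,   3], dtype=int32)) [657.3 337.9 129. ]
```

Both buttons of a are visible again through the next holes, at (243,206) and (307,207). A small upward nudge will check that it locked.

```bash
python3 -m handwheel '[{"offset":[-1.2,0,-1.2],"roll":0},{"offset":[-2.5,0,-2.5],"roll":0},{"offset":[-2.5,0,-2.5],"roll":0},{"offset":[-2.5,0,-2.5],"roll":0}]' 
python3 -m handwheel '[{"offset":[1.5,0,1.5],"roll":0},{"offset":[1.5,0,1.5],"roll":0},{"offset":[1.5,0,1.5],"roll":0},{"offset":[1.5,0,1.5],"roll":0},{"offset":[1.5,0,1.5],"roll":0}]' 87 20
python3 - <<'E'
from h import *
c=cam('wrist');f=c['frame'];cv2.imwrite('pics/w4.png',f)
for b in blobs(orange(f)): print(b, onz(c,*b[1],129).round(1))
E
```

```text
time: 5.65
eef_pos: [643.1, 293.3, 144.6]
tcp_rot: [-0.002, -0.009, 1.0, 0.0]
ft_force: [-3.9, 4.4, -7.0]
grip_width: 29.4
time: 6.28
eef_pos: [643.6, 292.1, 145.0]
tcp_rot: [0.0, -0.008, 1.0, 0.0]
ft_force: [0.8, 0.7, 0.2]
grip_width: 71.2
(np.int32(345), array([ 71.1, 202.6]), array([ 61, 193,  22,  20], dtype=int32)) [620.3 168.9 129. ]
(np.int32(125), array([244.7, 202.1]), array([240, 194,  10,  18], dtype=int32)) [618.2 274.2 129. ]
(np.int32(127), array([308.7, 202.4]), array([304, 194,  10,  18], dtype=int32)) [617.7 313.  129. ]
(np.int32(3), array([419., 264.]), array([418, 264,   3,   1], dtype=int32)) [657.6 386.  129. ]
```

View pics/w4.png

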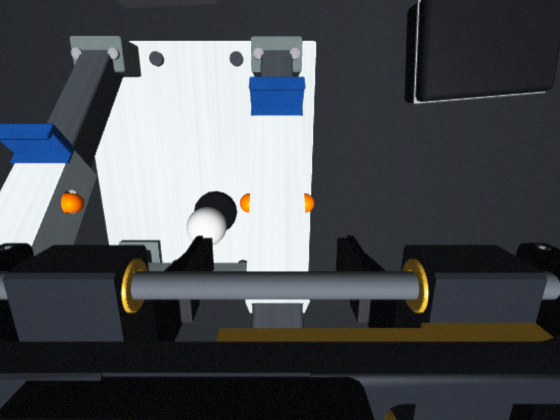

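Sleeve a is at its middle holes, with both buttons standing out at (245,202) and (309,202). Next is post b.

```bash
python3 -m handwheel '[{"offset":[0,0,-55],"roll":0},{"offset":[0,0,-105],"roll":0},{"offset":[15,-60,-105],"roll":0},{"offset":[30,-115,-105],"roll":0},{"offset":[30,-139,-105],"roll":0},{"offset":[30,-139,-105],"roll":0},{"offset":[30,-139,-105],"roll":0},{"offset":[30,-139,-105],"roll":0}]' 87 20
python3 - <<'E'
from h import *
s=sensors.sense();print(s['eef_pos'])
c=cam('wrist');f=c['frame']
for b in blobs(orange(f)): print(b, onz(c,*b[1],129).round(1))
E
```

```text
time: 7.32
eef_pos: [615.6, 154.7, 249.4]
tcp_rot: [-0.0, -0.009, 1.0, 0.0]
ft_force: [0.9, 0.1, 0.7]
grip_width: 87.0
[615.60119356 154.72775114 249.39569519]
(np.int32(122), array([544.8,  54.8]), array([531,  52,  27,   7], dtype=int32)) [485.2 381.4 129. ]
(np.int32(50), array([252.6, 203.3]), array([250, 198,   6,  12], dtype=int32)) [620.3 134.4 129. ]
(np.int32(46), array([292.4, 203.7]), array([290, 199,   6,  11], dtype=int32)) [620.  172.7 129. ]
(np.int32(113), array([401., 204.]), array([395, 198,  12,  13], dtype=int32)) [618.3 277.3 129. ]
(np.int32(4), array([449. , 265.5]), array([448, 264,   3,   4], dtype=int32)) [682.4 335.  129. ]
```

```bash
python3 -m handwheel '[{"offset":[0.5,-0.8,50],"roll":0},{"offset":[0.5,-0.8,100],"roll":0},{"offset":[0.5,-0.8,122],"roll":0},{"offset":[0.5,-0.8,131],"roll":0},{"offset":[0.5,-0.8,131],"roll":0},{"offset":[0.5,-0.8,131],"roll":0}]' 87 20
python3 -m handwheel '[{"offset":[0,0,0],"roll":0},{"offset":[0,0,0],"roll":0},{"offset":[0,0,0],"roll":0},{"offset":[0,0,0],"roll":0},{"offset":[0,0,0],"roll":0},{"offset":[0,0,0],"roll":0},{"offset":[0,0,0],"roll":0},{"offset":[0,0,0],"roll":0}]' 28 40
```

```text
time: 8.12
eef_pos: [616.0, 152.3, 120.2]
tcp_rot: [0.001, -0.008, 1.0, 0.0]
ft_force: [-0.4, -0.9, 0.8]
grip_width: 87.1
time: 9.12
eef_pos: [615.2, 152.9, 118.8]
tcp_rot: [0.0, -0.008, 1.0, 0.001]
ft_force: [0.3, 3.2, -0.7]
grip_width: 29.5
```

```bash
python3 -m handwheel '[{"offset":[0,0,0],"roll":0},{"offset":[4,0,4],"roll":0},{"offset":[8,0,8],"roll":0},{"offset":[12,0,12],"roll":0},{"offset":[16,0,16],"roll":0},{"offset":[20,0,20],"roll":0},{"offset":[23,0,23],"roll":0},{"offset":[26,0,26],"roll":0},{"offset":[28.3,0,28.3],"roll":0},{"offset":[28.5,0,28.5],"roll":0},{"offset":[28.5,0,28.5],"roll":0}]' 28 55
python3 - <<'E'
from h import *
c=cam('wrist');f=c['frame'];cv2.imwrite('pics/w5.png',f)
for b in blobs(orange(f)): print(b, onz(c,*b[1],129).round(1))
E
```

```text
time: 10.5
eef_pos: [586.9, 152.4, 90.5]
tcp_rot: [0.0, -0.008, 1.0, 0.001]
ft_force: [0.9, 6.2, -1.4]
grip_width: 28.7
(np.int32(3), array([201., 283.]), array([201, 282,   1,   3], dtype=int32)) [584.9 119.4 129. ]
```

View pics/w5.png

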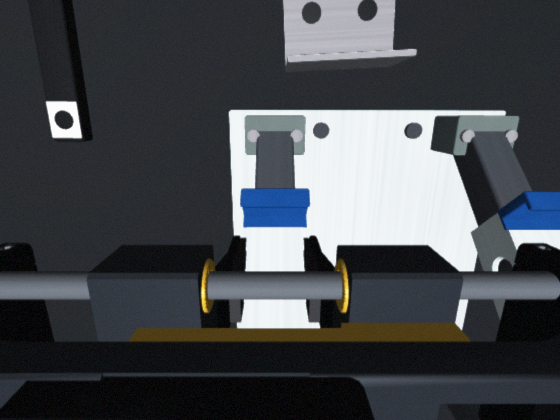

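Sleeve b moved about 40 mm. Its blue ledge is now at about (275,207), and the gripper hides the buttons. I'll open, rise and check.

```bash
python3 -m handwheel '[{"offset":[0,0,0],"roll":0},{"offset":[0,0,0],"roll":0},{"offset":[0,0,0],"roll":0},{"offset":[0,0,-60],"roll":0},{"offset":[0,0,-120],"roll":0},{"offset":[0,40,-165],"roll":0},{"offset":[0,66,-165],"roll":0},{"offset":[0,66,-165],"roll":0},{"offset":[0,66,-165],"roll":0}]' 87 20
python3 - <<'E'
from h import *
s=sensors.sense();print(s['eef_pos'])
c=cam('wrist');f=c['frame'];cv2.imwrite('pics/w6.png',f)
for b in blobs(orange(f)): print(b, onz(c,*b[1],129).round(1))
h=cv2.cvtColor(f,cv2.COLOR_BGR2HSV);m=(h[...,0]>105)&(h[...,0]<125)&(h[...,1]>150)&(h[...,2]>60)
for b in blobs(m,80): print('blue',b,onz(c,*b[1],81))
E
```

```text
time: 11.68
eef_pos: [585.7, 216.2, 254.8]
tcp_rot: [-0.0, -0.008, 1.0, -0.001]
ft_force: [0.2, -0.8, -0.7]
grip_width: 86.7
[585.69287288 216.21169585 254.83011739]
(np.int32(112), array([482.1,  81.8]), array([466,  79,  29,   7], dtype=int32)) [477.5 397.7 129. ]
(np.int32(31), array([190. , 229.6]), array([188, 225,   5,  10], dtype=int32)) [620.4 132.3 129. ]
(np.int32(72), array([228.4, 230. ]), array([225, 225,   9,  12], dtype=int32)) [620.2 170.9 129. ]
(np.int32(77), array([333.2, 229.7]), array([329, 224,   9,  13], dtype=int32)) [618.1 276.2 129. ]
(np.int32(18), array([372. , 229.2]), array([371, 226,   3,   8], dtype=int32)) [617.  315.1 129. ]
(np.int32(3), array([102.7, 265.7]), array([102, 265,   2,   2], dtype=int32)) [661.9  39.  129. ]
blue (np.int32(3645), array([518.8,  38.2]), array([487,   0,  73,  73], dtype=int32)) [431.30317696 456.14530157  81.        ]
blue (np.int32(685), array([212.7, 162. ]), array([194, 152,  36,  22], dtype=int32)) [558.86069766 148.16908965  81.        ]
blue (np.int32(682), array([348.6, 163.4]), array([331, 153,  38,  22], dtype=int32)) [558.00251316 297.89390622  81.        ]
```

View pics/w6.png

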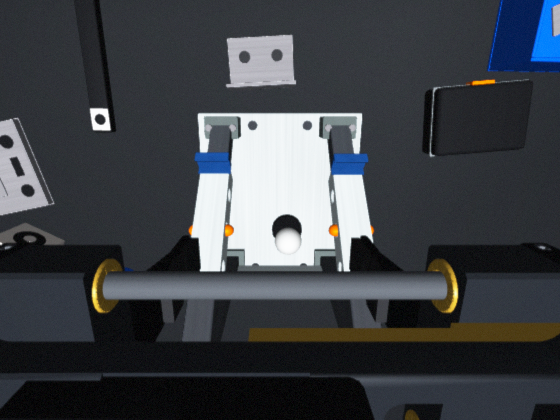

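All four buttons are out, at (190,230), (228,230), (333,230) and (372,229), and the ledges are level at rows 162 and 163. Now I move over the panel, with a small +x offset so the wrist camera sees it whole.

```bash
python3 -m handwheel '[{"offset":[-10,-60,0],"roll":-0.1},{"offset":[-20,-120,0],"roll":-0.2},{"offset":[-30,-180,0],"roll":-0.2},{"offset":[-40,-240,0],"roll":-0.2},{"offset":[-50,-300,0],"roll":-0.2},{"offset":[-60,-360,0],"roll":-0.2},{"offset":[-66,-410,0],"roll":-0.2},{"offset":[-66,-424,0],"roll":-0.2},{"offset":[-66,-424,0],"roll":-0.2},{"offset":[-66,-424,0],"roll":-0.2},{"offset":[-66,-424,0],"roll":-0.2}]' 87 20
python3 - <<'E'
from h import *
s=sensors.sense();print(s['eef_pos'],s['joints'].round(2))
c=cam('wrist');f=c['frame'];cv2.imwrite('pics/w7.png',f)
E
```

```text
time: 13.1
eef_pos: [658.9, -203.5, 255.5]
tcp_rot: [0.0, -0.109, 0.994, 0.0]
ft_force: [0.2, 0.3, 0.2]
grip_width: 87.3
[ 658.89275638 -203.4959914   255.47834814] [-0.    0.48  0.35  1.23 -0.16  1.46  2.12]
```

View pics/w7.png

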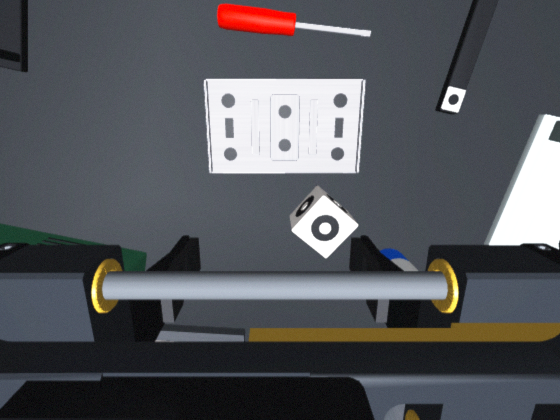

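The panel is square to the tool. Its rib top spans about (270,95) to (299,160), and the plate corners are (205,80), (365,80), (360,173) and (211,173).

```bash
python3 - <<'E'
from h import *
c=cam('wrist');f=c['frame']
r=np.array([onz(c,u,v,30) for u,v in [(270.5,95),(299,95),(299,160),(270.5,160)]]);print(r.round(1),r.mean(0))
p=np.array([onz(c,u,v,6) for u,v in [(205,80),(365,80),(360,173),(211,173)]]);print(p.round(1),p.mean(0))
m=(cv2.cvtColor(f,cv2.COLOR_BGR2GRAY)>120).astype(np.uint8);m[:,:150]=0;m[:,400:]=0;m[178:]=0;m[:60]=0
k=max(cv2.findContours(m,0,2)[0],key=cv2.contourArea);q=cv2.minAreaRect(k);print(q, onz(c,*q[0],8))
s=sensors.sense();Q=s['tcp_rot'];print(R.from_quat([Q[1],Q[2],Q[3],Q[0]]).as_matrix().round(3),s['eef_pos'])
v=cv2.resize(f[60:190,190:380],None,fx=4,fy=4,interpolation=cv2.INTER_CUBIC);cv2.imwrite('pics/w7c.png',v)
E
```

```text
[[ 561.6 -229.6   30. ]
 [ 554.2 -196.3   30. ]
 [ 629.7 -177.7   30. ]
 [ 637.5 -213.    30. ]] [ 595.71763421 -204.14475513   30.        ]
[[ 560.6 -314.3    6. ]
 [ 516.9 -118.2    6. ]
 [ 631.5  -89.8    6. ]
 [ 675.6 -287.9    6. ]] [ 596.16415186 -202.51993507    6.        ]
((284.0, 125.5), (95.0, 162.0), 90.0) [ 592.92365357 -205.04700607    8.        ]
[[-0.976 -0.216  0.   ]
 [-0.216  0.976  0.   ]
 [-0.     0.    -1.   ]] [ 658.75943384 -204.14438387  255.48427017]
```

View pics/w7c.png

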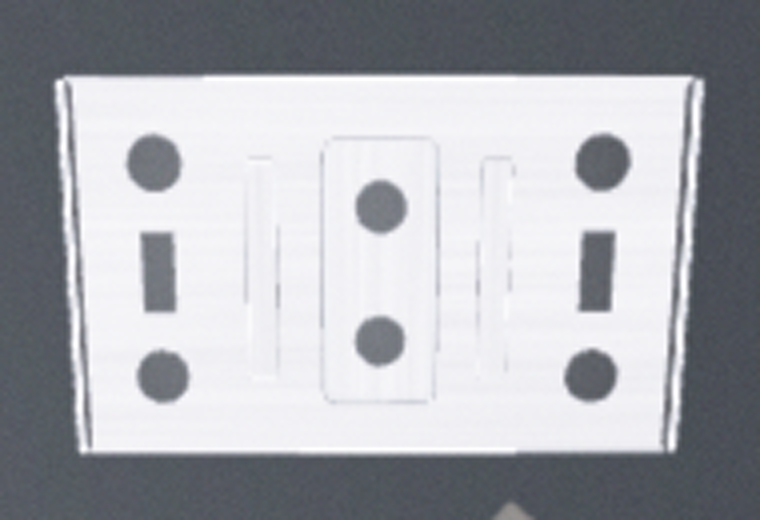

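```bash
python3 -m handwheel '[{"offset":[25,6,50],"roll":0},{"offset":[49.5,13,100],"roll":0},{"offset":[49.5,13,150],"roll":0},{"offset":[49.5,13,200],"roll":0},{"offset":[49.5,13,235],"roll":0},{"offset":[49.5,13,245],"roll":0},{"offset":[49.5,13,245],"roll":0},{"offset":[49.5,13,245],"roll":0}]' 87 20
python3 -m handwheel '[{"offset":[0,0,0],"roll":0},{"offset":[0,0,0],"roll":0},{"offset":[0,0,0],"roll":0},{"offset":[0,0,0],"roll":0},{"offset":[0,0,0],"roll":0},{"offset":[0,0,0],"roll":0},{"offset":[0,0,0],"roll":0}]' 33 40
```

```text
time: 14.2
eef_pos: [608.7, -203.6, 12.2]
tcp_rot: [0.001, -0.108, 0.994, -0.0]
ft_force: [0.3, -0.3, 0.8]
grip_width: 87.1
time: 15.08
eef_pos: [607.4, -203.1, 10.3]
tcp_rot: [-0.0, -0.108, 0.994, 0.0]
ft_force: [0.1, 1.0, 1.0]
grip_width: 35.6
```

The rib is gripped at 35.6 mm. Lifting now, then a look at the hold.

```bash
python3 -m handwheel '[{"offset":[0,0,-10],"roll":0},{"offset":[0,0,-30],"roll":0},{"offset":[0,0,-60],"roll":0},{"offset":[0,0,-100],"roll":0},{"offset":[0,0,-140],"roll":0},{"offset":[0,0,-180],"roll":0},{"offset":[0,0,-215],"roll":0},{"offset":[0,0,-240],"roll":0},{"offset":[0,0,-250],"roll":0},{"offset":[0,0,-250],"roll":0},{"offset":[0,0,-250],"roll":0}]' 33 40
python3 -m handwheel '[{"offset":[-4,15,0],"roll":0},{"offset":[-11,50,0],"roll":0.05},{"offset":[-20,92,0],"roll":0.1},{"offset":[-30,137,0],"roll":0.15},{"offset":[-40,182,0],"roll":0.2},{"offset":[-50,227,0],"roll":0.2},{"offset":[-60,272,0],"roll":0.2},{"offset":[-70,317,0],"roll":0.2},{"offset":[-80,357,0],"roll":0.2},{"offset":[-87,390,0],"roll":0.2},{"offset":[-91,408,0],"roll":0.2},{"offset":[-92,416,0],"roll":0.2},{"offset":[-92,416,0],"roll":0.2},{"offset":[-92,416,0],"roll":0.2},{"offset":[-92,416,0],"roll":0.2}]'
python3 - <<'E'
from h import *
s=sensors.sense();print(s['eef_pos'],s['tcp_rot'])
c=cam('wrist');f=c['frame'];d=cam('scene')['frame'];print([proj(cam('scene'),p) for p in [(607,223,250)]])
v=np.hstack([cv2.resize(f,(400,300)),cv2.resize(d[130:310,250:490],(400,300),interpolation=cv2.INTER_CUBIC)]);cv2.imwrite('pics/w8.png',v)
E
```

```text
time: 16.45
eef_pos: [606.9, -203.1, 259.1]
tcp_rot: [-0.001, -0.108, 0.994, 0.0]
ft_force: [-0.0, -0.2, -3.3]
grip_width: 35.4
time: 18.32
eef_pos: [608.3, 221.5, 260.5]
tcp_rot: [0.0, -0.007, 1.0, -0.0]
ft_force: [-0.4, -0.4, -3.2]
grip_width: 35.6
[608.34426044 221.4846892  260.53888779] [ 1.82629361e-04 -7.27443171e-03  9.99973522e-01 -6.86455291e-05]
[(np.float64(344.7896537548179), np.float64(180.08353069017178))]
```

View pics/w8.png

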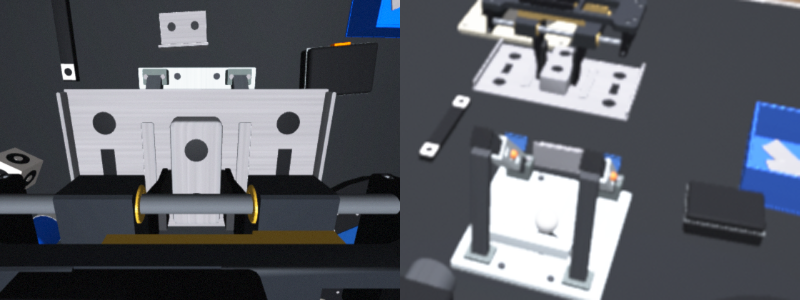

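The panel is level in the grip and its weight reads about 3.3 N. In the wrist view its near edge is square at row 90 and the rib is centred. I'll go down to just above the posts.

```bash
python3 -m handwheel '[{"offset":[1,1.5,10],"roll":-0.003},{"offset":[1,1.5,30],"roll":-0.003},{"offset":[1,1.5,48],"roll":-0.003},{"offset":[1,1.5,58],"roll":-0.003},{"offset":[1,1.5,58],"roll":-0.003},{"offset":[1,1.5,58],"roll":-0.003}]'
python3 -m handwheel '[{"offset":[0,0,2],"roll":0},{"offset":[0,0,4],"roll":0},{"offset":[0,0,6],"roll":0},{"offset":[1,0,9],"roll":0},{"offset":[1,0,9],"roll":0}]' 33 15
```

```text
time: 19.23
eef_pos: [607.4, 224.3, 203.1]
tcp_rot: [0.001, -0.01, 1.0, 0.0]
ft_force: [-0.6, 0.3, -3.2]
grip_width: 35.8
time: 19.85
eef_pos: [605.8, 224.2, 193.0]
tcp_rot: [-0.0, -0.01, 1.0, -0.0]
ft_force: [0.1, 0.8, -2.5]
grip_width: 35.7
```

```bash
python3 -m handwheel '[{"offset":[1,-0.5,3],"roll":0},{"offset":[2,-1,6],"roll":0},{"offset":[3,-1,9],"roll":0},{"offset":[3.5,-1,12],"roll":0},{"offset":[3.5,-1,12],"roll":0}]' 33 12
python3 -m handwheel '[{"offset":[0.5,0,3.5],"roll":0},{"offset":[1,0,7],"roll":0},{"offset":[1,0,10],"roll":0},{"offset":[1.2,0,13],"roll":0},{"offset":[1.2,0,13],"roll":0}]'
python3 - <<'E'
from h import *
c=cam('wrist');f=c['frame'];d=cam('scene')['frame']
v=np.hstack([cv2.resize(f,(400,300)),cv2.resize(d[130:310,250:490],(400,300),interpolation=cv2.INTER_CUBIC)]);cv2.imwrite('pics/w9.png',v)
E
```

```text
time: 20.48
eef_pos: [602.3, 223.0, 180.9]
tcp_rot: [-0.0, -0.01, 1.0, -0.0]
ft_force: [0.2, 0.5, -3.3]
grip_width: 35.6
time: 21.1
eef_pos: [601.1, 222.9, 167.9]
tcp_rot: [-0.0, -0.01, 1.0, -0.0]
ft_force: [0.3, -0.3, -2.4]
grip_width: 36.1
```

View pics/w9.png

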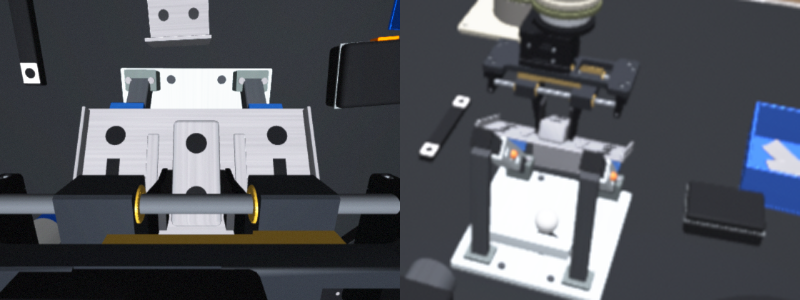

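The panel is pivoting as planned: the near edge has swung down (row 107, corners at columns 78 and 313) and the far edge rests on the posts. That was my last allowed picture, so checks are numeric from here.

```bash
python3 -m handwheel '[{"offset":[-0.5,0,3.5],"roll":0},{"offset":[-1,0,7],"roll":0},{"offset":[-1.5,0,10],"roll":0},{"offset":[-2,0,13],"roll":0},{"offset":[-2,0,13],"roll":0},{"offset":[-2,0,13],"roll":0}]' 33 12
python3 - <<'E'
from h import *
# predicted near-edge corners (45 deg, origin 10 mm above final) vs image edge row
s=sensors.sense();c=cam('wrist');f=c['frame'];cv2.imwrite('pics/w10.png',f)
g=cv2.cvtColor(f,cv2.COLOR_BGR2GRAY).astype(int)
for u in (150,200,330,360,400): print(u,[int(v) for v in np.where(np.abs(np.diff(g[60:260,u]))>25)[0]+60])
U=np.array([.707,.013,.707]);N=np.array([-.707,-.013,.707]);Y=np.array([-.0185,1,0])
seat=np.array([563.1,222.5,94.3])
for k in (0,10):
  for th in (35,45):
    t=np.radians(th);u=np.array([np.cos(t),.0185*np.cos(t),np.sin(t)]);n=np.array([-np.sin(t),0,np.cos(t)])
    F=seat+(120+k)*U
    print(k,th,[tuple(np.round(proj(c,F-120*u+3*n+y*Y))) for y in (-98,0,98)])
E
```

```text
time: 21.95
eef_pos: [603.2, 223.1, 155.1]
tcp_rot: [-0.0, -0.01, 1.0, -0.0]
ft_force: [0.1, -0.7, -2.9]
grip_width: 36.2
150 [141, 170, 171, 242, 243, 244]
200 [90, 91, 93, 105, 170, 171, 243, 244, 245]
330 [91, 92, 95, 96, 97, 124, 125, 170, 199, 200, 252, 253, 254]
360 [91, 92, 93, 94, 106, 170, 171, 243, 244, 245]
400 [143, 170, 171, 243, 244, 245]
0 35 [(np.float64(126.0), np.float64(148.0)), (np.float64(274.0), np.float64(148.0)), (np.float64(422.0), np.float64(149.0))]
0 45 [(np.float64(139.0), np.float64(164.0)), (np.float64(274.0), np.float64(164.0)), (np.float64(409.0), np.float64(165.0))]
10 35 [(np.float64(122.0), np.float64(160.0)), (np.float64(274.0), np.float64(161.0)), (np.float64(425.0), np.float64(161.0))]
10 45 [(np.float64(136.0), np.float64(176.0)), (np.float64(274.0), np.float64(176.0)), (np.float64(412.0), np.float64(176.0))]
```

```bash
python3 -m handwheel '[{"offset":[-1,0,1],"roll":0},{"offset":[-2,0,2],"roll":0},{"offset":[-3,0,3],"roll":0},{"offset":[-3,0,3],"roll":0},{"offset":[-3,0,3],"roll":0}]' 33 12
python3 - <<'E'
from h import *
c=cam('wrist');f=c['frame'];g=cv2.cvtColor(f,cv2.COLOR_BGR2GRAY).astype(int)
for u in (150,200,360,400): print(u,[int(v) for v in np.where(np.abs(np.diff(g[100:200,u]))>25)[0]+100])
for v in (180,190,200): print(v,[int(u) for u in np.where(np.abs(np.diff(g[v,90:460]))>25)[0]+90])
print([proj(c,p) for p in [(563.1,222.5,94.3)]])
E
```

```text
time: 22.62
eef_pos: [605.3, 223.2, 153.5]
tcp_rot: [-0.001, -0.01, 1.0, 0.0]
ft_force: [-11.1, -1.9, 8.3]
grip_width: 36.2
150 [168, 169]
200 [103, 168, 169]
360 [103, 169, 170]
400 [169, 170]
180 [121, 122, 125, 126, 132, 133, 244, 304, 414, 415, 421, 422, 425, 426]
190 [118, 119, 122, 123, 130, 131, 161, 164, 173, 174, 243, 245, 263, 264, 265, 266, 283, 284, 285, 303, 305, 374, 376, 385, 386, 417, 424, 425, 428, 429]
200 [115, 116, 119, 120, 127, 128, 152, 153, 178, 179, 180, 209, 224, 243, 244, 260, 261, 287, 288, 304, 305, 368, 369, 394, 395, 396, 419, 420, 427, 428, 431, 432]
[(np.float64(273.79515606277727), np.float64(164.5292603633286))]
```

Reaction of about 15 N along N: the panel is flush on the sleeves. I'll relax the press and slide down to the ledges.

```bash
python3 -m handwheel '[{"offset":[1.5,0,-1.5],"roll":0},{"offset":[3,0,0],"roll":0},{"offset":[4.5,0,1.5],"roll":0},{"offset":[6,0,3],"roll":0},{"offset":[6,0,3],"roll":0},{"offset":[6,0,3],"roll":0}]' 33 15
python3 -m handwheel '[{"offset":[1,0,1],"roll":0},{"offset":[2,0,2],"roll":0},{"offset":[2,0,2],"roll":0},{"offset":[2,0,2],"roll":0}]'
python3 - <<'E'
from h import *
c=cam('wrist');f=c['frame'];g=cv2.cvtColor(f,cv2.COLOR_BGR2GRAY).astype(int)
for u in (150,200,360,400): print(u,[int(v) for v in np.where(np.abs(np.diff(g[100:200,u]))>25)[0]+100])
print([proj(c,(561,222.5,96.4))])
E
```

```text
time: 23.42
eef_pos: [600.3, 223.1, 149.3]
tcp_rot: [-0.0, -0.01, 1.0, 0.0]
ft_force: [-0.4, 0.3, -2.5]
grip_width: 35.9
time: 23.92
eef_pos: [599.7, 223.0, 148.7]
tcp_rot: [0.002, -0.009, 1.0, 0.0]
ft_force: [4.5, -0.3, 5.4]
grip_width: 35.6
150 [146, 168, 169]
200 [109, 168, 169]
360 [110, 169, 170]
400 [169, 170]
[(np.float64(273.92473150055105), np.float64(170.59952890708632))]
```

A reaction of about 9 N up the slope means the panel is on both ledges, and the near-edge row (169) matches the predicted seat (170.6). I'll relax, open and retreat.

```bash
python3 -m handwheel '[{"offset":[-1.6,0,-0.8],"roll":0},{"offset":[-1.6,0,-0.8],"roll":0},{"offset":[-1.6,0,-0.8],"roll":0}]' 33 12
python3 -m handwheel '[{"offset":[0,0,0],"roll":0},{"offset":[0,0,0],"roll":0},{"offset":[0,0,0],"roll":0},{"offset":[0,0,0],"roll":0},{"offset":[0,0,0],"roll":0},{"offset":[0,0,0],"roll":0}]' 60 12
python3 -m handwheel '[{"offset":[4,0,-10],"roll":0},{"offset":[8,0,-25],"roll":0},{"offset":[8,0,-55],"roll":0},{"offset":[8,0,-90],"roll":0},{"offset":[8,0,-120],"roll":0},{"offset":[8,0,-120],"roll":0},{"offset":[8,0,-120],"roll":0}]'
python3 - <<'E'
from h import *
c=cam('wrist');f=c['frame'];cv2.imwrite('pics/w11.png',f);g=cv2.cvtColor(f,cv2.COLOR_BGR2GRAY).astype(int)
for u in (220,330): print(u,[int(v) for v in np.where(np.abs(np.diff(g[100:250,u]))>25)[0]+100])
for v in (200,215): print(v,[int(u) for u in np.where(np.abs(np.diff(g[v,150:420]))>25)[0]+150])
U=np.array([.707,.013,.707]);N=np.array([-.707,-.013,.707]);Y=np.array([-.0185,1,0])
B=np.array([619,223.5,129.]);seat=B-64*U+15*N
for n,s,z,ys in (('lower edge',0,3,(-98,0,98)),('flange top low',0,13,(-100,100)),('flange top mid',60,13,(-100,100)),('rib',20,30,(-18,18)),('rib top',100,30,(-18,18))): print(n,[tuple(np.round(proj(c,seat+s*U+z*N+y*Y),1)) for y in ys])
for b in blobs(orange(f)): print(b)
# plate holes / dark circles
m=((g<110)&(g>30)).astype(np.uint8);m[:150]=0;m[250:]=0
for b in blobs(m,15): print('dark',b[0],b[1],b[2])
E
```

```text
time: 24.35
eef_pos: [600.1, 223.0, 148.4]
tcp_rot: [0.0, -0.01, 1.0, 0.0]
ft_force: [1.8, -1.3, 5.0]
grip_width: 35.7
time: 25.1
eef_pos: [599.9, 223.1, 148.2]
tcp_rot: [0.0, -0.01, 1.0, 0.0]
ft_force: [-0.0, -0.6, -0.2]
grip_width: 59.9
time: 25.98
eef_pos: [591.6, 222.9, 268.3]
tcp_rot: [0.0, -0.01, 1.0, 0.0]
ft_force: [-0.1, 1.3, -1.0]
grip_width: 60.1
220 [106, 107, 110, 119, 158, 159, 236, 237, 238]
330 [107, 108, 111, 119, 159, 236, 237, 238]
200 [171, 172, 174, 175, 177, 178, 197, 198, 207, 208, 241, 254, 294, 306, 339, 340, 341, 350, 351, 370, 371, 373, 374, 376, 377]
215 [168, 169, 171, 172, 174, 175, 194, 195, 196, 205, 206, 207, 254, 255, 265, 266, 281, 282, 283, 293, 294, 307, 308, 341, 342, 352, 353, 372, 373, 376, 377, 379, 380]
lower edge [(np.float64(184.2), np.float64(159.6)), (np.float64(274.0), np.float64(159.7)), (np.float64(363.7), np.float64(159.8))]
flange top low [(np.float64(179.9), np.float64(153.8)), (np.float64(368.0), np.float64(154.1))]
flange top mid [(np.float64(170.6), np.float64(203.0)), (np.float64(377.2), np.float64(203.3))]
rib [(np.float64(255.7
[... 11628 characters left out ...]
.7]), array([492, 339,   3,   2], dtype=int32))
(np.int32(4), array([503. , 339.8]), array([502, 339,   3,   2], dtype=int32))
dark 15670 [ 95.1 192.4] [  0 150 227 100]
dark 18275 [464.7 196.3] [323 150 237 100]
dark 164 [274.5 175. ] [267 169  16  13]
dark 176 [205.8 178.3] [198 172  17  14]
dark 171 [343.  178.8] [335 173  17  13]
dark 229 [202.1 206.8] [196 196  13  23]
dark 229 [346.7 207.6] [341 197  13  22]
dark 207 [274.4 212.2] [266 205  18  15]
dark 97 [ 30.2 229.4] [ 14 222  33  16]
dark 38 [ 30.7 229.6] [ 24 226  14   8]
dark 234 [198.9 238.1] [189 230  33  19]
dark 222 [350.3 238.4] [328 231  32  19]
dark 74 [ 11.5 245.4] [  0 242  31   8]
dark 26 [ 50.4 247.1] [ 44 245  12   5]
```

The released panel matches prediction:
- Lower edge at row 158.5, predicted 159.6.
- Flanges at columns 171 and 377, predicted 170.6 and 377.2.

I'll back off further and check that it stays still and the buttons are out.

```bash
python3 -m handwheel '[{"offset":[0,0,-40],"roll":0},{"offset":[50,0,-60],"roll":0},{"offset":[100,0,-60],"roll":0},{"offset":[100,0,-60],"roll":0},{"offset":[100,0,-60],"roll":0},{"offset":[100,0,-60],"roll":0}]'
python3 - <<'E'
from h import *
U=np.array([.707,.013,.707]);N=np.array([-.707,-.013,.707]);Y=np.array([-.0185,1,0]);B=np.array([619,223.5,129.]);seat=B-64*U+15*N
for n in('top','scene','wrist'):
    c=cam(n);f=c['frame'];cv2.imwrite(f'pics/z_{n}.png',f)
    h=cv2.cvtColor(f,cv2.COLOR_BGR2HSV);m=(h[...,0]>=4)&(h[...,0]<=22)&(h[...,1]>90)&(h[...,2]>90)
    pr=[np.array(proj(c,B+y*Y)).round(1) for y in(88.5,51.5,-51.5,-88.5)]
    print(n,'pred',pr,[(int(b[0]),b[1]) for b in blobs(m,2) if min(np.linalg.norm(b[1]-p) for p in pr)<12])
c=cam('wrist');g=cv2.cvtColor(c['frame'],cv2.COLOR_BGR2GRAY).astype(int)
print('edge pred',proj(c,seat+3*N),[(u,[int(v) for v in np.where(np.abs(np.diff(g[:250,u]))>25)[0]][:12]) for u in(220,330)])
print(sensors.sense()['eef_pos'],sensors.sense()['ft_force'])
E
```

```text
time: 26.78
eef_pos: [492.7, 220.7, 327.5]
tcp_rot: [-0.0, -0.009, 1.0, -0.0]
ft_force: [0.7, 0.3, 0.2]
grip_width: 59.9
top pred [array([168.1, 190.8]), array([185.8, 191. ]), array([234.9, 191.3]), array([252.5, 191.5])] []
scene pred [array([378.3, 235.2]), array([362.1, 231.7]), array([318.7, 222.2]), array([303.6, 218.9])] [(18, array([317.9, 221.9])), (16, array([377.7, 235.3]))]
wrist pred [array([341.6, 276.6]), array([313.5, 276.6]), array([235.3, 276.5]), array([207.2, 276.5])] []
edge pred (np.float64(274.3431154263092), np.float64(226.63339255381385)) [(220, [173, 174, 177, 178, 181, 187, 189, 190, 191, 222, 223, 225]), (330, [173, 174, 177, 178, 179, 181, 182, 188, 189, 192, 193, 198])]
[492.39940404 220.82315202 327.73442073] [ 0.65054771 -0.42061356 -0.42185602]
```

```bash
python3 -c "
from station import ticket
print(ticket.hand_in())"
```

```text
the job is handed in; nothing more can be done
None
```

I set both sleeves to their middle holes and laid the part on both ledges, flat and centred. I let go of it and backed the arm away. The job was handed in at about 27 s; it gives no verdict.

**Sleeves:** I squeezed the buttons on each post and slid sleeve a up and sleeve b down. Before I placed the part, the wrist camera showed all four buttons out and the ledges level, at image rows 162 and 163. After the sleeves were set, no bystander was pushed or handled.

**Part:** I gripped it by the rib and let it pivot against the posts. About 15 N of reaction showed it flush on the sleeves. Sliding it down until about 9 N pushed back showed it on the ledges.

**Last checks:**
- **Position:** after release, the lower edge was at image row 158.5 against 159.6 predicted. The flanges were within 1 pixel of prediction, so the part sits within about 1 mm of its place and is centred.
- **Tool force:** only about 0.5 N on the tool once clear, so it was touching nothing.

**What I could not fully confirm:**
- **Buttons at the end:** the part covers the buttons in the top and wrist views. I could see only one per post, from the scene camera, and both were in place. The other two I last saw out before placing the part.
- **Tool height on the ledges:** the tool stopped about 3 mm further up the slope than planned. I put that down to slip in the grip, since the image rows agreed.
- **Final edge reading:** the last wrist view, taken after backing off, gave mixed results. One column roughly matched the predicted edge and the other did not, and I did not look into it.

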